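# Sweep loose screw caps into the discard tray

## Task

Clear the bench: with your fingertips, sweep the three loose screw caps along the bench and in through the open front of the steel discard tray, until each lies wholly inside it. Push them only; do not pick any up. Leave the closed sample pots and the tube rack standing where they are.

Things in the scene. Friction and masses are not known exactly. Their poses are not given: they have to be found in the camera images.
- tray: Steel tray fixed to the bench, 160 mm (x) by 230 mm (y), open at its -x side. Origin: centre of its footprint at bench height, z up, x from open front to back wall. Walls 5 mm thick, 40 mm high: back (outer face x +80 mm) and both full-length sides (outer faces y +/-115 mm). Floor 3 mm thick; it slopes up from bench level at x -80 mm to 3 mm at x -60 mm, so caps slide straight on.
- cap1: Loose screw cap lying flat, top up, on the bench: a plain blue plastic disc with a finely ribbed rim, 40 mm diameter, 18 mm high, about 12 g, slides easily. Origin: centre of its underside, z up (resting on the bench it reads z = 0). The three loose caps are alike.
- cap2: Loose screw cap lying flat, top up, on the bench: a plain blue plastic disc with a finely ribbed rim, 40 mm diameter, 18 mm high, about 12 g, slides easily. Origin: centre of its underside, z up (resting on the bench it reads z = 0). The three loose caps are alike.
- cap3: Loose screw cap lying flat, top up, on the bench: a plain blue plastic disc with a finely ribbed rim, 40 mm diameter, 18 mm high, about 12 g, slides easily. Origin: centre of its underside, z up (resting on the bench it reads z = 0). The three loose caps are alike.
- pot1: Closed sample pot standing upright, to be left alone: white cylinder with the same kind of blue cap screwed on, 40 mm diameter, 55 mm high, loose, 90 g. Origin: centre of its underside, z up. Stands among the work on the side of the caps away from the tray.
- pot2: Closed sample pot standing upright, to be left alone: white cylinder with the same kind of blue cap screwed on, 40 mm diameter, 55 mm high, loose, 90 g. Origin: centre of its underside, z up. Stands on that side too, nearer the robot base than pot1.
- rack: Grey tube rack, to be left alone: 70 mm (its x) by 200 mm (its y), holding upright capped tubes, 110 mm high, loose, 0.7 kg. Origin: centre of its underside, z up. Stands beyond the caps, seen from the robot.

How it is judged:
By the outcome, as a careful person would: the job done as asked, in the order asked, and still so for the second after the job is handed in, with the robot touching nothing.
It also fails if it takes over 64 s, if anything falls off the work surface, if the arm or the gripper's body presses on something with over 40 N, if the wrist force passes 120 N, or if a joint passes its speed limit or range.

## Robot

A 6-joint arm with a two-finger parallel gripper is mounted at the origin on the work surface. World frame = base frame: x ahead of the robot, y to its left, z up, the work surface at z = 0. Lengths are in m, angles in rad, forces in N, time in s.
With the tool pointing down it reaches from about 0.225 to 0.875 m from the base axis. Payload 3.4 kg.
Tool frame: the origin (TCP) lies between the finger pads; the fingertips stand 17 mm ahead of it and the grasp point (between the pads) lies 2 mm behind it; y points along the fingers, z is the direction in which the jaws open and shut, and the axes are right-handed (so a half turn about y gives the same grasp; the last joint's range is limited). The gripper opens to 85 mm and grips with 20 to 120 N. Pads are 22 mm wide; open, the fingers measure 114 mm over their backs; the gripper's body (76 mm by 85 mm) begins 54 mm behind the grasp point. The pads swing forward as they close: fully open they stand 13 mm farther back than shut.
Start: joints at [1.182, 0.276, 1.505, -0, 1.361, -0.121], TCP at [0.152, 0.555, 0.248] pointing down, gripper open.
Joint ranges: [-2.89, 2.89], [-0.75, 2.08], [0.22, 2.7], [-1.18, 4.32], [0.11, 2.71], [-2.7, 2.7]. Speed limits (rad/s): [2.57, 2.57, 3.14, 3.14, 3.14, 3.14].

## Interface

Orientations are given as a unit quaternion [w, x, y, z].
In Python, from rig import manip, get_image, camera_model, sign_off, spot_in, silhouettes, spot_point gives the robot as it stands.
- The arm moves only by the tool jog_arm, never from a script. Its argument "targets" is a list of rows, each a list of 3 entries, a list of its own where there are three numbers: the finger opening in m, from 0 to 0.0854, then the shift along the world's x, y, z in m, then the turn about the world's z in rad. In form: [[claw, [x, y, z], spin], ...]. A call has 1 to 10 rows; each row shifts and turns the commanded pose from where the row before left it; what a row does not reach is not made up. A row lasts 1/8 s, in which the tool goes at most 62.5 mm and 10.7 degrees, less where a joint would pass 70% of its speed; a pose out of reach is approached as far as the arm can. A call with a gripper value outside its range is refused whole. The fingers move at their own pace and stop on an object; "force" is the grip in N (left out, the last holds). Time passes only in rows, so rows that do not move let the fingers close. It gives the time, the measured TCP pose, the force and the opening at its end, in the units of the state.
- manip.get_state(): the state, without advancing time (a new reading comes with each control period).
- get_image(name): name is "side" or "top"; returns (picture, depth): 384x512x3 uint8, red, green, blue; 384x512 float32, m along the optical axis (not along the pixel's ray), 0 where there is no reading.
- camera_model(name): a dict with "mtx" (3x3 intrinsics, pixels), "distortion" ([k1, k2, p1, p2, k3] as OpenCV has them; the pictures are not rectified), "world_from_camera" (4x4, takes a point from camera to world coordinates). Camera axes: x right, y up, looking along -z (the intrinsics and any distortion apply to the point x, -y, -z); pixel columns grow to the right and rows downward; lengths in m; the calibration is good to about 2 mm. A picture is of the moment at which its call begins. camera_model takes no time and is no camera call.
- sign_off(): hands the job in, once; it reports no verdict.
Trained networks look in the newest picture that a camera, given by its name, has taken for a name from the list of things; names that differ only in an ending like _2 or _b are one class to them, and where a whole thing is asked for, a point or a joint stands for the part that bears it (a point fixed in the world has none). Each returns a list of dicts, best first, with "score" (0 to 1); they miss things now and then, are a little off and sometimes report something else, mostly with a low value. They report only what shows in the picture. A call takes as long as a camera call.
- spot_in(name, camera): "position" ([column, row] in pixels, amid what is visible of it).
- silhouettes(name, camera): "mask" (384x512 bool, what is visible of it) and "position" ([column, row] in pixels, amid what is visible of it).
- spot_point(name, camera): "position" ([column, row] in pixels: a listed point, or the origin of a listed thing).
The state is a dict: "clock": time; "qpos": joint angles; "qd": joint speeds; "effort": joint torques, N m; "position": TCP position; "ee_rot": TCP orientation; "contact_force": force on the tool from outside, world axes, zero at the start; "moment": the same for the moment, N m; "width": finger opening in m.
Only numpy, scipy, OpenCV 4.12 (cv2) and the standard library are available. Lean on these libraries where they do the work, as an engineer would, in place of code of your own. Each camera call takes 0.05 s, during which the arm holds its last target.

## Working session

There is one attempt and no reset: what is moved stays moved. The work goes in short steps, Python scripts to look and compute and a tool call to move; the robot and the scene stay as the last step left them, time stands still between calls to the robot, and variables do not carry over. Pictures are saved under pics/ and viewed, and the job is handed in when it is done.

Besides the shell and the picture viewer there is one more tool, called as name([rows], argument=value, ...), one row to a line, values as JSON. jog_arm: Moves the arm, as the interface text tells. Its arguments: {"type":"object","properties":{"targets":{"type":"array","items":{"type":"array"}},"force":{"type":"number"}},"required":["targets"]}

```bash
mkdir -p pics
cat > h.py <<'E'
import numpy as np,cv2
from rig import *
def snap(cam,fn):
    im,d=get_image(cam); cv2.imwrite('pics/'+fn,cv2.cvtColor(im,cv2.COLOR_RGB2BGR)); return im,d
def ray(cam,px):
    m=camera_model(cam);K=np.array(m['mtx']);D=np.array(m['distortion']);T=np.array(m['world_from_camera'])
    u=cv2.undistortPoints(np.array([[px]],float),K,D)[0,0]
    return T[:3,3],T[:3,:3]@np.array([u[0],-u[1],-1.])
def atz(cam,px,z):
    o,r=ray(cam,px); return o+r*(z-o[2])/r[2]
E
python3 - <<'E'
from h import *
st=manip.get_state();print(st)
for c in('top','side'):
    im,d=snap(c,c+'0.png'); print(c,np.round(camera_model(c)['world_from_camera'],3).tolist())
    for n,z in(('cap1',.018),('pot1',.055),('rack',.1),('tray',0)):
        for r in spot_in(n,c)[:6]: 
            p=r['position'];dd=d[int(p[1]),int(p[0])];o,ry=ray(c,p)
            print(c,n,round(r['score'],2),np.round(p,1),'atz',np.round(atz(c,p,z),3),'dep',np.round(o+ry*dd,3))
E
```

```text
{'clock': 0.0, 'qpos': array([ 1.18198108e+00,  2.76566268e-01,  1.50610200e+00, -1.22637803e-06,
        1.36070562e+00, -1.21057063e-01]), 'qd': array([ 0.00024786, -0.00044617, -0.00016751,  0.00048208,  0.00246007,
       -0.00041199]), 'effort': array([ 4.46206031e-04, -4.16768503e+01, -2.45811260e+01,  1.39409835e-04,
        1.10414889e-02, -1.17585293e-05]), 'position': array([0.15197889, 0.55404597, 0.24746847]), 'ee_rot': array([-0.70016951,  0.70138854, -0.09454255,  0.09422574]), 'contact_force': array([-0.65602117,  0.2287487 ,  1.1880773 ]), 'moment': array([ 0.05043826,  0.00992376, -0.00831904]), 'width': 0.08542381263426785}
top [[0.004, 0.981, -0.196, 0.433], [-1.0, 0.002, -0.015, -0.011], [-0.015, 0.196, 0.98, 0.872], [0.0, 0.0, 0.0, 1.0]]
top cap1 0.6 [300.5 190.7] atz [ 0.612 -0.091  0.018] dep [ 0.611 -0.091  0.019]
top cap1 0.52 [314.3 215.8] atz [ 0.556 -0.12   0.018] dep [ 0.556 -0.12   0.018]
top pot1 0.98 [402.9 294.3] atz [ 0.39  -0.292  0.055] dep [ 0.39  -0.292  0.052]
top pot1 0.94 [408.5 218. ] atz [ 0.546 -0.313  0.055] dep [ 0.546 -0.313  0.055]
top rack 0.57 [291.1 111.5] atz [ 0.763 -0.066  0.1  ] dep [ 0.76  -0.066  0.107]
top tray 0.81 [120.7 234.5] atz [0.515 0.31  0.   ] dep [0.515 0.309 0.003]
side [[-0.992, 0.06, -0.109, 0.499], [-0.125, -0.527, 0.841, 0.646], [-0.007, 0.848, 0.53, 0.442], [0.0, 0.0, 0.0, 1.0]]
side cap1 0.71 [305.8 203. ] atz [0.466 0.003 0.018] dep [0.466 0.004 0.019]
side cap1 0.69 [244.  180.2] atz [ 0.614 -0.08   0.018] dep [ 0.614 -0.08   0.018]
side cap1 0.67 [271.9 178.9] atz [ 0.548 -0.094  0.018] dep [ 0.548 -0.101  0.014]
side pot1 0.59 [336.2 141.7] atz [ 0.386 -0.253  0.055] dep [ 0.382 -0.282  0.042]
side pot1 0.51 [274.8 137.7] atz [ 0.554 -0.26   0.055] dep [ 0.556 -0.307  0.035]
side rack 0.92 [168.1 167.7] atz [0.757 0.026 0.1  ] dep [ 0.778 -0.023  0.073]
side tray 0.8 [273.5 325.9] atz [0.512 0.313 0.   ] dep [0.512 0.315 0.002]
```

View pics/top0.png

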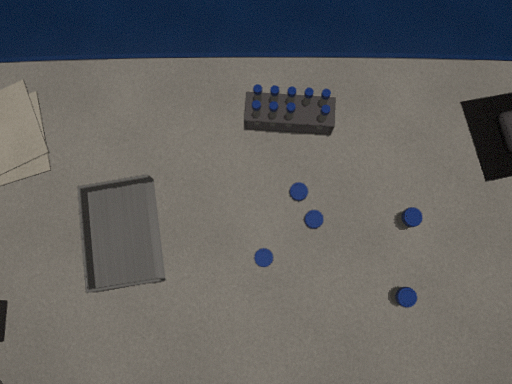

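View pics/side0.png

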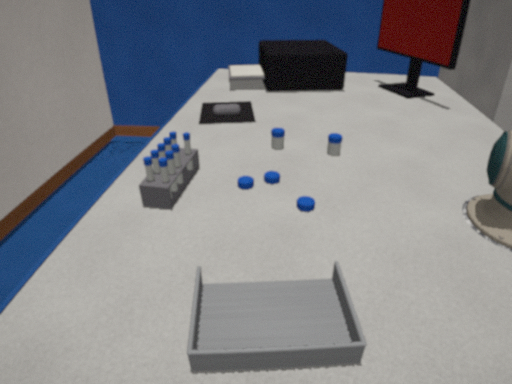

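The top view shows the caps at about (299,191), (314,219) and (263,257). The pots are at (412,217) and (406,297), the rack is at (290,112), and the tray opens to the right (-y) at about column 160. Next I'll refine these positions.

Run:
```python
from h import *
im,d=get_image('top')
m=camera_model('top');K=np.array(m['mtx']);D=np.array(m['distortion']);T=np.array(m['world_from_camera'])
h,w=d.shape
uv=np.stack(np.meshgrid(np.arange(w),np.arange(h)),-1).reshape(-1,1,2).astype(float)
u=cv2.undistortPoints(uv,K,D)[:,0]
P=(np.c_[u[:,0],-u[:,1],-np.ones(len(u))]*d.reshape(-1,1))@T[:3,:3].T+T[:3,3]
P=P.reshape(h,w,3)
blue=(im[...,2]>90)&(im[...,0]<60)&(P[...,2]<.2)
blue=(im[...,2].astype(int)-im[...,0]>50)&(P[...,0]<.72)
n,l,s,c=cv2.connectedComponentsWithStats(blue.astype(np.uint8))
for i in range(1,n):
    if s[i,4]>100:
        q=P[l==i]; zt=np.percentile(q[:,2],90); t=q[q[:,2]>zt-.006]
        print(s[i],np.round(c[i],1),'zt',zt.round(3),'mid',((t.min(0)+t.max(0))/2).round(3),'size',(np.ptp(t,axis=0)).round(3),'med',np.median(t,0).round(3))
r=silhouettes('rack','top')[0]['mask'];q=P[r];print('rack',np.percentile(q,[1,99],axis=0).round(3))
r=silhouettes('tray','top')[0]['mask']
q=P[r&(P[...,2]>.034)&(P[...,2]<.046)];print('tray walltop',len(q),cv2.minAreaRect(q[:,:2].astype(np.float32)), cv2.boxPoints(cv2.minAreaRect(q[:,:2].astype(np.float32))).round(3).tolist())
q=P[r];print(cv2.boxPoints(cv2.minAreaRect(q[:,:2].astype(np.float32))).round(3).tolist())
print('bench z',np.median(P[300:340,200:350,2]))
```

```text
[290 183  18  17 222] [298.5 190.8] zt 0.02 mid [ 0.531 -0.058  0.443] size [0.196 0.095 0.858] med [ 0.611 -0.086  0.017]
[405 208  17  18 249] [412.9 216.4] zt 0.056 mid [ 0.5   -0.176  0.461] size [0.134 0.33  0.821] med [ 0.548 -0.322  0.054]
[305 211  18  17 231] [313.8 218.6] zt 0.019 mid [ 0.5   -0.074  0.443] size [0.133 0.126 0.858] med [ 0.549 -0.119  0.018]
[255 249  18  17 241] [263.2 257.1] zt 0.02 mid [ 0.459 -0.009  0.443] size [0.051 0.036 0.858] med [ 0.467 -0.008  0.018]
[398 288  19  19 284] [406.8 296.9] zt 0.056 mid [ 0.4   -0.165  0.461] size [0.066 0.309 0.821] med [ 0.385 -0.3    0.054]
rack [[ 0.747 -0.164 -0.001]
 [ 0.828  0.03   0.111]]
tray walltop 652 ((0.5151694416999817, 0.3030398190021515), (0.23016439378261566, 0.15913063287734985), 9.667315483093262) [[0.3880000114440918, 0.3619999885559082], [0.41499999165534973, 0.20499999821186066], [0.6420000195503235, 0.24400000274181366], [0.6150000095367432, 0.4009999930858612]]
[[0.3880000114440918, 0.3709999918937683], [0.43299999833106995, -0.010999999940395355], [0.6690000295639038, 0.017000000923871994], [0.6230000257492065, 0.39899998903274536]]
bench z -0.0006052945141471477
```

Run:
```python
from h import *
from scipy.spatial.transform import Rotation as R
q=manip.get_state()['ee_rot']; M=R.from_quat(q,scalar_first=True).as_matrix(); print(M.round(3)); print('jaw yaw deg',np.degrees(np.arctan2(M[1,2],M[0,2])))
print(camera_model('top')['mtx'])
```

```text
[[ 0.964  0.     0.265]
 [-0.265  0.     0.964]
 [ 0.    -1.     0.   ]]
jaw yaw deg 74.65693689991167
[[395.68776103   0.         258.1198116 ]
 [  0.         395.68776103 193.89606014]
 [  0.           0.           1.        ]]
```

jog_arm([
  [0.024,[0.025,-0.045,0],-0.17],
  [0.024,[0.025,-0.045,0],-0.17],
  [0.024,[0.025,-0.045,0],-0.17],
  [0.024,[0.025,-0.045,0],-0.17],
  [0.024,[0.025,-0.045,0],-0.17],
  [0.024,[0.025,-0.045,0],-0.17],
  [0.024,[0.025,-0.045,0],-0.17],
  [0.024,[0.025,-0.045,0],0],
  [0.024,[0.025,-0.045,0],0],
  [0.024,[0.025,-0.045,0],0],
], force=30)

```text
clock: 1.9
position: [0.4029, 0.103, 0.2487]
ee_rot: [0.528, -0.527, 0.471, -0.471]
contact_force: [0.5, 0.8, -0.2]
width: 0.0241
```

jog_arm([
  [0.024,[0.025,-0.045,0],0],
  [0.024,[0.025,-0.045,0],0],
  [0.024,[0.025,-0.045,0],0],
  [0.024,[0.025,-0.045,0],0],
  [0.024,[0.025,-0.045,-0.03],0],
  [0.024,[0.025,-0.045,-0.03],0],
  [0.024,[0,0,-0.05],0],
  [0.024,[0,0,-0.04],0],
  [0.024,[0,0,0],0],
])

```text
clock: 3.02
position: [0.5498, -0.1646, 0.0953]
ee_rot: [-0.527, 0.528, -0.474, 0.468]
contact_force: [-0.7, -0.4, 0.8]
width: 0.0238
```

Run:
```python
from h import *
im,d=snap('side','side1.png'); c=im[60:260,180:400]; cv2.imwrite('pics/side1c.png',cv2.cvtColor(cv2.resize(c,None,fx=3,fy=3),cv2.COLOR_RGB2BGR))
snap('top','top1.png')
m=camera_model('side');T=np.linalg.inv(np.array(m['world_from_camera']))
for x in(-.012,.012):
  for dz in(0,-.017):
    p=np.array([.5498+x,-.1646,.0953+dz,1]);q=(T@p)[:3];k=cv2.projectPoints(np.array([[q[0],-q[1],-q[2]]]),np.zeros(3),np.zeros(3),np.array(m['mtx']),np.array(m['distortion']))[0].ravel();print(x,dz,k,((k-[180,60])*3).round())
```

```text
-0.012 0 [278.81349867 138.00635984] [296. 234.]
-0.012 -0.017 [278.60690887 144.29763843] [296. 253.]
0.012 0 [269.1616377  137.57216313] [267. 233.]
0.012 -0.017 [269.0491028  143.85070375] [267. 252.]
```

View pics/side1c.png

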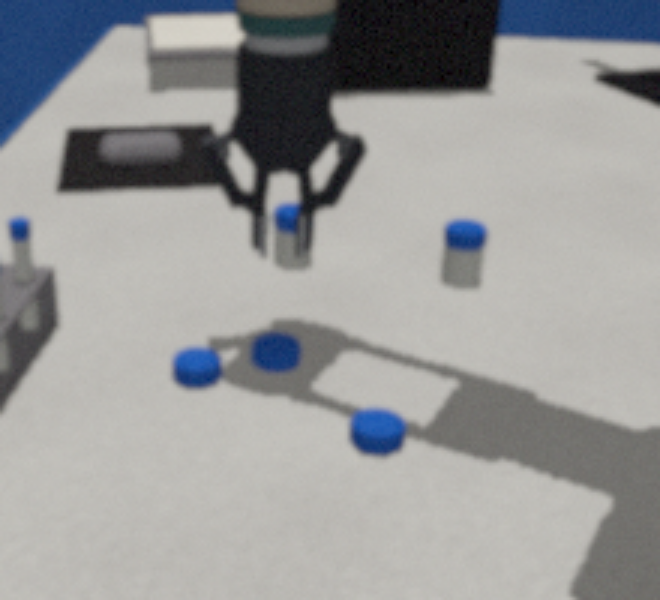

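View pics/top1.png

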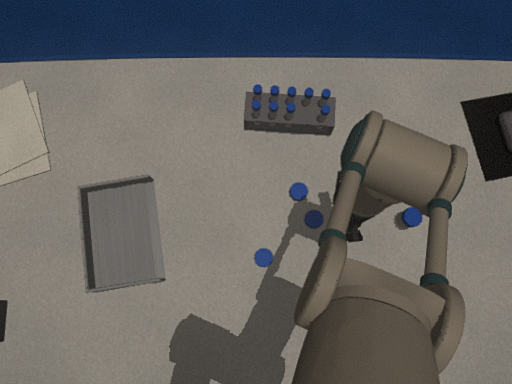

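jog_arm([
  [0.024,[0.003,0,-0.035],0],
  [0.024,[0,0,-0.025],0],
  [0.024,[0,0,-0.01],0],
  [0.024,[0,0,0],0],
])

```text
clock: 3.62
position: [0.556, -0.1657, 0.0294]
ee_rot: [0.528, -0.527, 0.47, -0.472]
contact_force: [0.2, 0.9, 0.6]
width: 0.0243
```

jog_arm([
  [0.024,[-0.002,0.005,-0.004],0],
  [0.024,[-0.001,0.009,0],0],
  [0.024,[-0.001,0.012,0],0],
  [0.024,[-0.001,0.015,0],0],
  [0.024,[-0.002,0.02,0],0],
  [0.024,[-0.002,0.02,0],0],
])

```text
clock: 4.38
position: [0.5459, -0.0828, 0.0244]
ee_rot: [0.528, -0.527, 0.471, -0.471]
contact_force: [1.0, -0.0, 0.1]
width: 0.024
```

Run:
```python
from h import *
print(manip.get_state()['position'])
im,d=snap('side','side2.png'); c=im[60:260,180:400]; cv2.imwrite('pics/side2c.png',cv2.cvtColor(cv2.resize(c,None,fx=3,fy=3),cv2.COLOR_RGB2BGR))
```

```text
[ 0.54588027 -0.08279112  0.02437596]
```

View pics/side2c.png

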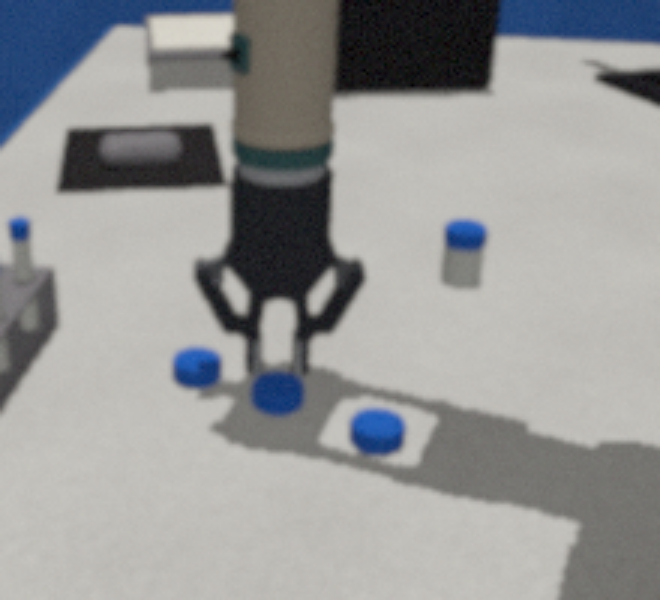

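Cap B sits centred ahead of the two tips and slides, and the neighbouring caps are clear. I'll continue.

jog_arm([
  [0.024,[-0.002,0.025,0],0],
  [0.024,[-0.002,0.025,0],0],
  [0.024,[-0.002,0.025,0],0],
  [0.024,[-0.002,0.025,0],0],
  [0.024,[-0.002,0.025,0],0],
  [0.024,[-0.002,0.025,0],0],
  [0.024,[-0.002,0.025,0],0],
  [0.024,[-0.002,0.025,0],0],
  [0.024,[-0.002,0.025,0],0],
  [0.024,[-0.002,0.025,0],0],
])

```text
clock: 5.68
position: [0.5257, 0.1668, 0.0243]
ee_rot: [-0.528, 0.528, -0.471, 0.471]
contact_force: [-0.2, -0.1, 0.4]
width: 0.0243
```

jog_arm([
  [0.024,[-0.002,0.025,0.001],0],
  [0.024,[-0.002,0.022,0.001],0],
  [0.024,[-0.002,0.02,0],0],
  [0.024,[-0.001,0.017,0],0],
  [0.024,[-0.001,0.014,0],0],
  [0.024,[-0.001,0.01,0],0],
  [0.024,[-0.001,0.006,0],0],
  [0.024,[0,0.003,0],0],
  [0.024,[0,0,0],0],
])

```text
clock: 6.8
position: [0.5162, 0.2824, 0.0263]
ee_rot: [-0.527, 0.527, -0.471, 0.471]
contact_force: [0.1, 0.1, 0.4]
width: 0.024
```

Run:
```python
from h import *
print(manip.get_state()['position'],manip.get_state()['contact_force'])
im,d=snap('side','side3.png')
```

```text
[0.51620008 0.28242748 0.02630056] [0.07341913 0.12262385 0.41101469]
```

View pics/side3.png

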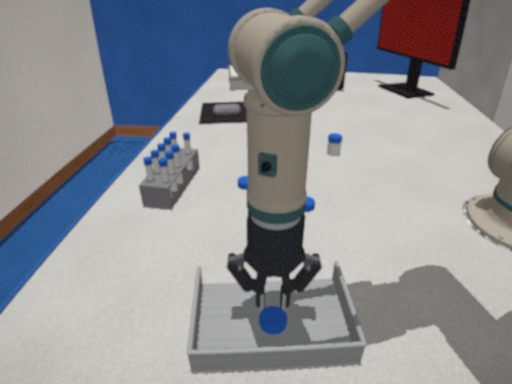

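Cap B is inside the tray at about (272,320). Next I'll back off, lift, and go behind cap A.

jog_arm([
  [0.024,[0,-0.008,0.01],0],
  [0.024,[0,-0.006,0.035],0],
  [0.024,[0.01,-0.02,0.04],0],
  [0.024,[0.013,-0.05,0],0],
  [0.024,[0.013,-0.055,0],0],
  [0.024,[0.013,-0.055,0],0],
  [0.024,[0.013,-0.055,0],0],
  [0.024,[0.013,-0.055,0],0],
  [0.024,[0.013,-0.055,0],0],
  [0.024,[0.011,-0.055,0],0],
])

```text
clock: 8.1
position: [0.6152, -0.1342, 0.1122]
ee_rot: [0.527, -0.527, 0.471, -0.472]
contact_force: [1.5, -0.4, 0.2]
width: 0.0243
```

jog_arm([
  [0.024,[0,0,0],0],
  [0.024,[0,0,0],0],
])

```text
clock: 8.35
position: [0.6144, -0.1319, 0.1116]
ee_rot: [0.527, -0.527, 0.472, -0.471]
contact_force: [0.2, 0.8, 0.2]
width: 0.0241
```

Run:
```python
from h import *
print(manip.get_state()['position'],manip.get_state()['contact_force'])
im,d=snap('side','side4.png')
for r in spot_in('cap1','side')[:4]: print(r['score'],r['position'],atz('side',r['position'],.012))
im,d=snap('top','top4.png')
for r in spot_in('cap1','top')[:4]: print(r['score'],r['position'],atz('top',r['position'],.018))
```

```text
[ 0.61442429 -0.13185796  0.11155547] [0.18529156 0.84215745 0.21585335]
0.93 [273.1, 318.8] [0.51361972 0.30956447 0.012     ]
0.72 [247.8, 182.1] [ 0.60522359 -0.08231516  0.012     ]
0.56 [305.2, 203.2] [ 0.46721118 -0.00550636  0.012     ]
0.65 [118.5, 232.1] [0.51833564 0.30834395 0.018     ]
0.47 [262.8, 255.7] [ 0.46950903 -0.00790854  0.018     ]
```

View pics/side4.png

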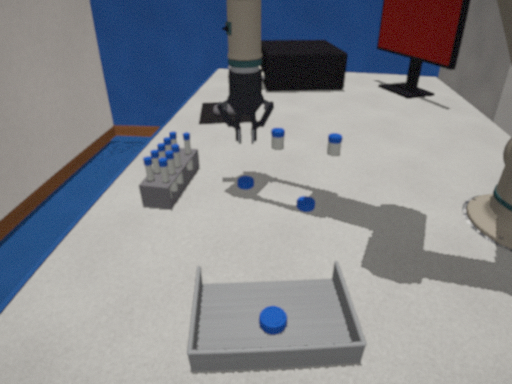

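B rests in the tray at (273,319), cap A is at (246,182) below the tips, and cap C is at (306,203).

jog_arm([
  [0.024,[0,0,-0.04],0],
  [0.024,[0,0,-0.032],0],
  [0.024,[0,0,-0.015],0],
  [0.024,[0,0.004,0],0],
  [0.024,[-0.001,0.009,0],0],
  [0.024,[-0.001,0.012,0],0],
  [0.024,[-0.001,0.015,0],0],
  [0.024,[-0.002,0.02,0],0],
  [0.024,[-0.002,0.022,0],0],
])

```text
clock: 9.68
position: [0.608, -0.0479, 0.0245]
ee_rot: [0.528, -0.527, 0.471, -0.471]
contact_force: [-0.6, 0.1, -0.3]
width: 0.0242
```

jog_arm([
  [0.024,[-0.002,0.025,0],0],
  [0.024,[-0.002,0.025,0],0],
  [0.024,[-0.002,0.025,0],0],
  [0.024,[-0.003,0.025,0],0],
  [0.024,[-0.003,0.025,0],0],
  [0.024,[-0.003,0.025,0],0],
  [0.024,[-0.002,0.025,0],0],
  [0.024,[-0.003,0.025,0],0],
])

```text
clock: 10.68
position: [0.5874, 0.1525, 0.0243]
ee_rot: [-0.528, 0.528, -0.471, 0.471]
contact_force: [0.2, -0.3, -1.1]
width: 0.0241
```

Run:
```python
from h import *
print(manip.get_state()['position'],manip.get_state()['contact_force'])
im,d=snap('side','side5.png')
```

```text
[0.58741311 0.15252157 0.02432832] [ 0.24815544 -0.30783463 -1.07912469]
```

View pics/side5.png

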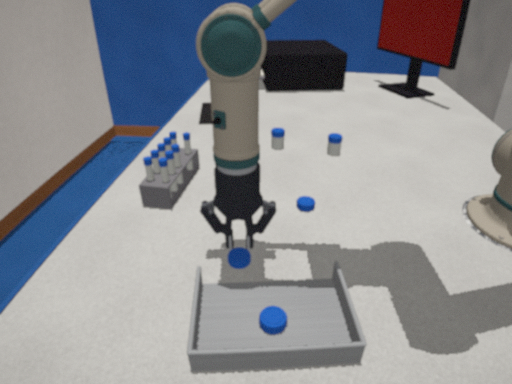

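Cap A is still caged at (239,258) and headed for the opening, clear of the left wall end at column 197.

jog_arm([
  [0.024,[-0.002,0.025,0],0],
  [0.024,[-0.002,0.025,0.001],0],
  [0.024,[-0.002,0.023,0.001],0],
  [0.024,[-0.002,0.02,0],0],
  [0.024,[-0.002,0.017,0],0],
  [0.024,[-0.001,0.013,0],0],
  [0.024,[-0.001,0.01,0],0],
  [0.024,[-0.001,0.006,0],0],
  [0.024,[0,0.003,0],0],
  [0.024,[0,0,0],0],
])

```text
clock: 11.98
position: [0.5752, 0.2924, 0.0263]
ee_rot: [-0.527, 0.527, -0.471, 0.471]
contact_force: [0.5, 0.3, 0.3]
width: 0.0238
```

jog_arm([
  [0.024,[0,-0.008,0.01],0],
  [0.024,[0,-0.006,0.035],0],
  [0.024,[0,-0.01,0.04],0],
  [0.024,[-0.015,-0.046,0],0],
  [0.024,[-0.015,-0.046,0],0],
  [0.024,[-0.015,-0.046,0],0],
  [0.024,[-0.015,-0.046,0],0],
  [0.024,[-0.015,-0.046,0],0],
  [0.024,[-0.015,-0.046,0],0],
  [0.024,[-0.015,-0.046,0],0],
])

```text
clock: 13.22
position: [0.4695, -0.0555, 0.1122]
ee_rot: [0.527, -0.527, 0.471, -0.472]
contact_force: [0.3, 0.6, -0.3]
width: 0.0243
```

jog_arm([
  [0.024,[0,0,0],0],
  [0.024,[0,0,0],0],
])

```text
clock: 13.48
position: [0.4703, -0.0537, 0.1119]
ee_rot: [0.527, -0.527, 0.471, -0.472]
contact_force: [-0.2, 0.2, 0.1]
width: 0.0238
```

Run:
```python
from h import *
print(manip.get_state()['position'],manip.get_state()['contact_force'])
im,d=snap('side','side6.png')
for r in spot_in('cap1','side')[:4]: print(r['score'],r['position'],atz('side',r['position'],.012))
```

```text
[ 0.47028171 -0.0537278   0.11188519] [-0.21069068  0.19471987  0.13579183]
0.9 [276.2, 320.7] [0.50882537 0.31246293 0.012     ]
0.83 [231.4, 320.8] [0.57415555 0.32048295 0.012     ]
0.69 [304.9, 200.3] [ 0.46787118 -0.01714421  0.012     ]
```

View pics/side6.png

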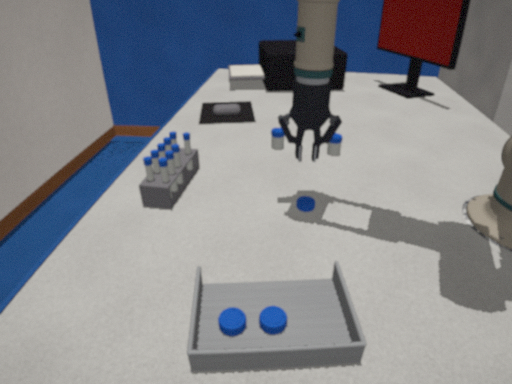

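A and B lie in the tray at (232,321) and (273,320). Cap C is at (306,204), in line with the tips.

jog_arm([
  [0.024,[0,0,-0.04],0],
  [0.024,[0,0,-0.032],0],
  [0.024,[0,0,-0.015],0],
  [0.024,[0,0.004,0],0],
  [0.024,[0,0.009,0],0],
  [0.024,[-0.001,0.012,0],0],
  [0.024,[0,0.015,0],0],
  [0.024,[-0.001,0.02,0],0],
  [0.024,[-0.001,0.024,0],0],
  [0.024,[-0.001,0.025,0],0],
])

```text
clock: 14.82
position: [0.4662, 0.057, 0.0248]
ee_rot: [0.528, -0.527, 0.471, -0.471]
contact_force: [0.5, -0.6, -0.3]
width: 0.0241
```

jog_arm([
  [0.024,[-0.001,0.025,0],0],
  [0.024,[-0.001,0.025,0],0],
  [0.024,[-0.001,0.025,0],0],
])

```text
clock: 15.2
position: [0.463, 0.1322, 0.0248]
ee_rot: [0.528, -0.527, 0.471, -0.471]
contact_force: [0.0, 0.5, 0.4]
width: 0.0243
```

Run:
```python
from h import *
print(manip.get_state()['position'],manip.get_state()['contact_force'])
im,d=snap('side','side7.png')
```

```text
[0.46297295 0.13219207 0.02478733] [0.00289607 0.53847025 0.39945622]
```

View pics/side7.png

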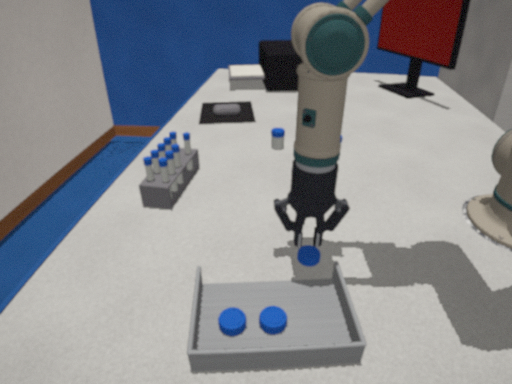

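Cap C is caged at (309,256), inside the opening, which spans columns 203–333. I'll finish the push and then withdraw.

jog_arm([
  [0.024,[-0.001,0.025,0.001],0],
  [0.024,[-0.001,0.025,0.001],0],
  [0.024,[-0.001,0.023,0],0],
  [0.024,[-0.001,0.02,0],0],
  [0.024,[-0.001,0.017,0],0],
  [0.024,[-0.001,0.014,0],0],
  [0.024,[-0.001,0.01,0],0],
  [0.024,[0,0.006,0],0],
  [0.024,[0,0.003,0],0],
  [0.024,[0,0,0],0],
])

```text
clock: 16.5
position: [0.4562, 0.2734, 0.0263]
ee_rot: [-0.527, 0.527, -0.471, 0.471]
contact_force: [-0.1, -0.3, -1.1]
width: 0.0241
```

jog_arm([
  [0.024,[0,-0.008,0.005],0],
  [0.024,[0,-0.01,0.03],0],
  [0.024,[0,-0.01,0.05],0],
  [0.024,[-0.01,-0.05,0.05],0],
  [0.024,[-0.01,-0.05,0.04],0],
  [0.024,[-0.01,-0.05,0],0],
  [0.024,[0,-0.04,0],0],
  [0.024,[0,0,0],0],
  [0.024,[0,0,0],0],
])

```text
clock: 17.62
position: [0.4276, 0.0635, 0.1938]
ee_rot: [0.527, -0.527, 0.471, -0.471]
contact_force: [-0.8, -0.2, -0.9]
width: 0.0238
```

Run:
```python
from h import *
s=manip.get_state();print(s['position'],s['contact_force'],s['clock'])
c0=np.array([.5152,.303]);ex=np.array([-.168,.986]);ey=np.array([-.986,-.168])
for c in('side','top'):
  im,d=snap(c,c+'8.png')
  for n,z in(('cap1',.017),('pot1',.05),('rack',.1)):
    for r in spot_in(n,c)[:4]:
      w=atz(c,r['position'],z)[:2]; print(c,n,round(r['score'],2),np.round(r['position']),w.round(3),'tray',((w-c0)@ex).round(3),((w-c0)@ey).round(3))
```

```text
[0.42758788 0.06348206 0.19380311] [-0.83836112 -0.20058501 -0.92081692] 17.625
side cap1 0.97 [314. 316.] [0.454 0.302] tray 0.01 0.06
side cap1 0.82 [274. 321.] [0.512 0.318] tray 0.015 0.0
side cap1 0.81 [234. 321.] [0.57  0.325] tray 0.012 -0.057
side cap1 0.28 [274. 333.] [0.51  0.338] tray 0.035 -0.001
side pot1 0.6 [336. 146.] [ 0.388 -0.234] tray -0.508 0.216
side pot1 0.58 [279. 135.] [ 0.545 -0.293] tray -0.593 0.071
side rack 0.57 [166. 168.] [0.76  0.028] tray -0.313 -0.195
top cap1 0.69 [116. 207.] [0.575 0.318] tray 0.005 -0.061
top pot1 0.96 [405. 294.] [ 0.391 -0.298] tray -0.572 0.223
top pot1 0.55 [406. 219.] [ 0.544 -0.309] tray -0.609 0.075
top rack 0.59 [291. 110.] [ 0.767 -0.066] tray -0.407 -0.186
top rack 0.5 [119. 208.] [0.558 0.28 ] tray -0.03 -0.038
```

View pics/side8.png

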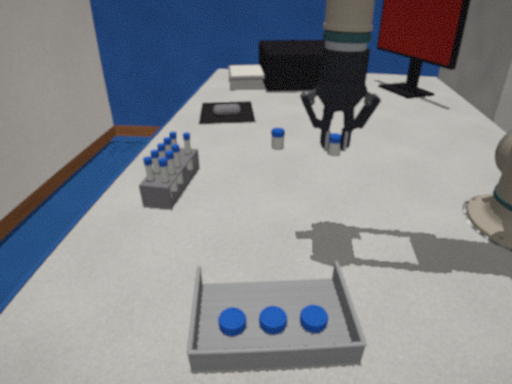

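View pics/top8.png

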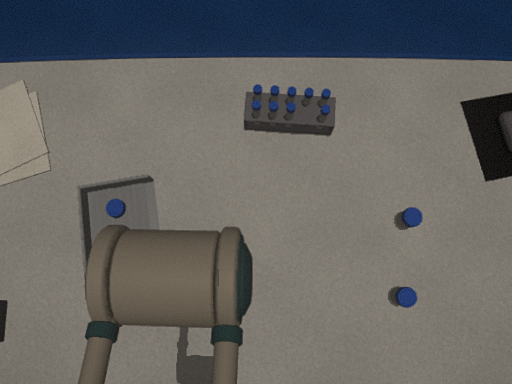

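The side view shows all three caps lying flat in the tray at (232,321), (273,320) and (314,318). In the top view the pots, at (412,217) and (406,297), and the rack look unmoved, and the arm is clear.

```bash
python3 -c "
from rig import *
print(sign_off())"
```

```text
the job is handed in; nothing more can be done
None
```

All three caps are in the discard tray, and I handed the job in at about 17.7 s of the 64 s allowed. I held the two fingertips 24 mm apart and pushed the caps in one at a time, without picking any up.

- **Caps:** The last side picture puts their centres 10–15 mm behind the tray's centre, at about -57, 0 and +60 mm across. All three are wholly inside, with room to spare at the front edge and walls.
- **Pots and rack:** They appear in the same pixels as at the start.
- **Force and contact:** The wrist force readings I saw stayed at noise level, under about 2 N. The arm was clear of everything at hand-in.
- **Checks that fell short:**
  - In the last top view the arm hid two of the caps, so those two rest on the side camera alone.
  - The side camera also gave a weak duplicate cap detection (score 0.28). The top camera reported a "rack" over the tray (0.50). The pictures show both to be false.

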